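# Clip the buffer flask fast and take off its cap, whichever way it unscrews

### The arm

A 7-joint arm with a two-finger parallel gripper is mounted at the origin on the work surface. World frame = base frame: x ahead of the robot, y to its left, z up, the work surface at z = 0. Lengths are in m, angles in rad, forces in N, time in s.
With the tool pointing down it reaches from about 0.4 to 0.925 m from the base axis. Payload 5.6 kg.
Tool frame: the origin (TCP) lies midway between the tips of the shut fingers; the grasp point (between the pads) lies 19 mm behind it; z points along the fingers, y is the line along which they close (so a half turn about z gives the same grasp; the last joint's range is limited). The gripper opens to 85 mm and grips with 20 to 120 N. Pads are 22 mm wide; open, the fingers measure 114 mm over their backs; the gripper's body (76 mm by 85 mm) begins 54 mm behind the grasp point. The pads swing forward as they close: fully open they stand 13 mm farther back than shut.
Start: joints at [-1.323, 0.468, -0.012, 1.603, 0.006, 1.071, -0.056], TCP at [0.186, 0.623, 0.231] pointing down, gripper open.
Joint ranges: [-2.53, 2.53], [-0.31, 2.02], [-1.57, 1.55], [0.28, 2.44], [-1.29, 4.43], [0.15, 1.84], [-2.92, 2.92]. Speed limits (rad/s): [2.57, 2.57, 3.14, 3.14, 3.14, 3.14, 3.14].

### API

Orientations are given as a 3x3 rotation matrix whose columns are the frame's x, y, z axes.
In Python, from bench import arm, viewer gives the robot as it stands.
- The arm moves only by the tool move_arm, never from a script. Its argument "commands" is a list of rows, each a list of 3 entries, a list of its own where there are three numbers: the turn, a rotation vector about the tool's x, y, z in degrees, then the shift along the tool's x, y, z in cm, then the gripper command: -1 is shut, 1 is fully open, values between are in proportion. A call has exactly 10 rows; each row shifts and turns the commanded pose from where the row before left it, along the tool's axes as they then stand; what a row does not reach is not made up. A row lasts 1/12 s, in which the tool goes at most 41.7 mm and 7.16 degrees, less where a joint would pass 70% of its speed; a pose out of reach is approached as far as the arm can. A call with a gripper value outside its range is refused whole. The fingers move at their own pace and stop on an object; "grip_force" is the grip in N (left out, the last holds). Time passes only in rows, so rows that do not move let the fingers close, or fill a call up. It gives the time, the measured TCP pose, the force, the opening and the grip force at its end, in the units of the state.
- arm.get_state(): the state, without advancing time (a new reading comes with each control period).
- viewer.grab_frame(name): name is "side" or "top" or "wrist"; returns the picture (420x560x3 uint8, blue, green, red); there is no depth.
- viewer.camera_params(name): a dict with "vertical_fov" (degrees; the focal length in pixels is half the picture's height over the tangent of half this angle, whatever the lens; pixels are square), "cx", "cy" (the principal point, pixels), "position" and "orientation" of the camera in the world. Camera axes: x right, y down, z forward; pixel columns grow to the right and rows downward; lengths in m; the calibration is good to about 2 mm. The wrist camera is an equidistant fisheye: a pixel r from the principal point sees the ray r / f radians off the axis. A picture is of the moment at which its call begins: read the wrist's pose just before it. camera_params takes no time and is no camera call; for the wrist camera it gives the pose at the moment of the call.
- arm.sign_off(): hands the job in; it is judged then, once.
The state is a dict: "time": time; "joints": joint angles; "qd": joint speeds; "joint_torque": joint torques, N m; "tcp_pos": TCP position; "tool_rot": TCP orientation; "wrist_force": force on the tool from outside, world axes, zero at the start; "wrist_torque": the same for the moment, N m; "finger_gap": finger opening in m; "finger_force": force on a finger pad.
Only numpy, scipy, OpenCV 4.12 (cv2) and the standard library are available. Lean on these libraries where they do the work, as an engineer would, in place of code of your own. Each camera call takes 0.05 s, during which the arm holds its last target. There are 200 camera calls.

### The job

First secure the buffer flask: take the spring clip from the card plate and clip it well down, upright, over the middle of the top edge of the stand's fin, and let go of it. Then take off the flask's cap: its thread may be right- or left-handed, so try loosening it one way and then the other, and finish while still holding the cap in the gripper, lifted at least 5 cm straight up clear of the flask. Leave the clip on the fin, and leave the other things where they are.

Things in the scene. Friction and masses are not known exactly. Their poses are not given: they have to be found in the camera images.
- clip_pivot (a point): Steel spring clip, 18 mm wide, 45 g, like a clothes peg, parked handles up on the card plate. This point: middle of its hinge pin (6 mm thick, along y). z up through the handles; jaws open along x. Two splayed handles rise to 39 mm above the pivot (31 mm over their outer faces 20 mm up, 41 mm at the top); two flat jaws hang to 30 mm below it.
- clip: The same clip, same origin and axes. Squeezing the handles along x (about 10 N at 25 mm above the pivot) opens it to a stop: jaw tips 18 mm apart, handles parallel, about 24 mm over all. Let go, it springs shut. The axes are those of the -x half, which leans up to 0.23 rad about y when squeezed. Fully down on a plate, the pivot is 3 mm above the plate's top edge.
- clip_jaw (a joint): Opening angle of the clip, rad: 0 when it is clamped on a 6 mm plate, -0.2 shut on nothing, 0.45 fully open.
- plate_top (a point): Middle of the top edge of the wooden upright card plate where the clip is parked: 6 mm thick (x), 66 mm wide (y), top 60 mm above the table, on a foot 70 x 80 x 10 mm. Fixed; its place and yaw vary. The clip starts fully down on it, within 15 mm of its middle, with the same axes.
- fin_top (a point): Middle of the top edge of the stand's fin, where the clip belongs: the fin and the flask's bracket plate lie face to face, together 6 mm thick (x) and 50 mm wide (y), top 50 mm above the table, centred 90 mm from the flask's axis towards the stand's +y. z up. Fixed to the stand.
- flask_mouth (a point): Centre of the flask's mouth under the cap, 118 mm above the table; axes as the stand's, z up. The flask (white, 60 mm diameter, shoulder 93 mm high) is fixed to the stand. Its neck with the coarse interrupted thread reaches 21 mm from the axis; the cap has about 3.5 mm of sideways play on it.
- stand: Grey stand, fixed; place and yaw vary. Origin under the flask's axis at table height, z up. Base plate 110 (x) x 320 (y) x 8 mm, from 190 mm on the -y side to 130 mm on the +y side. Carries the flask at the origin, the fin 90 mm to +y and a sanitizer pump bottle (62 mm diameter, 187 mm tall) 135 mm to -y.
- cap_mid (a point): Centre of the flask's cap, half-way up: round ribbed white cap, 56 mm diameter, 31 mm tall, about 50 g; on the flask this point is 110 mm above the table. z up. A small raised rib on top runs from its centre along the cap's +x and shows how far it has turned. It does not rise while it is turned; once free it lifts straight off.
- cap: The same cap; origin at the centre of its lower rim. Its coarse thread is right-handed (loosens anticlockwise seen from above) or left-handed (clockwise); nothing shows which. 60 to 120 degrees from the start in the loosening direction frees it. The other way it is blocked within about 10 degrees, and a light grip then slips round it. While threaded it lifts only 3 mm.
- cassette_a: Bystander: white flat test cassette 70 x 20 x 5 mm lying on the table between the stand and the card plate. Origin: centre of its underside; x along its length.
- cassette_b: Bystander: a second such cassette, on the table in front of the stand. Same origin and axes.
- dropper: Bystander: small upright white dropper bottle, 20 mm across, 55 mm tall, in front of the stand. Origin: centre of its underside.
- thermometer: Bystander: white stick thermometer 120 x 24 x 14 mm (plus a 20 mm metal tip) lying in front of the stand. Origin: centre of its underside; x along its length.
- mug: Bystander: white mug, 76 mm across, 85 mm tall, to the left of the stand, farther out than the card plate. Origin: centre of its underside; handle at its +y.
- test_carton: Bystander: plain cardboard carton 70 x 130 x 55 mm at the far left. Origin: centre of its underside; y along its length.

How it is judged:
By the outcome, as a careful person would: the job done as asked, in the order asked, and still so for the second after the job is handed in, while the arm keeps its last pose, push and grip.
It also fails if it takes over 61 s, if anything falls off the work surface, if the arm or the gripper's body presses on something with over 40 N, if the wrist force passes 120 N, or if a joint passes its speed limit or range.

## Working session

There is one attempt and no reset: what is moved stays moved. The work goes in short steps, Python scripts to look and compute and a tool call to move; the robot and the scene stay as the last step left them, time stands still between calls to the robot, and variables do not carry over. Pictures are saved under pics/ and viewed, at most 10 in all, crops included, and the job is handed in when it is done.

Besides the shell and the picture viewer there is one more tool, called as name([rows], argument=value, ...), one row to a line, values as JSON. move_arm: Moves the arm, as the interface text tells. Its arguments: {"type":"object","properties":{"commands":{"type":"array"},"grip_force":{"type":"number"}},"required":["commands"]}

```bash
ls; mkdir -p pics; python3 - <<'E'
from bench import arm, viewer
import cv2
s=arm.get_state();print(s)
ims=[]
for n in("side","top"):
    im=viewer.grab_frame(n);cv2.imwrite(f"pics/{n}0.png",im);print(n,viewer.camera_params(n))
E
```

```text
pics
{'time': 0.0, 'joints': array([-1.32299755,  0.46843615, -0.01159654,  1.6036942 ,  0.00599987,
        1.0714056 , -0.05628969]), 'qd': array([-0.00081853, -0.00118089,  0.00073597,  0.00080066, -0.0003197 ,
        0.00138122, -0.00272386]), 'joint_torque': array([-2.81307721e-04, -5.32380617e+01,  2.11193733e-02, -2.51306069e+01,
        1.13386440e-02,  7.84540898e-03, -1.03170967e-05]), 'tcp_pos': array([0.18626534, 0.6221121 , 0.23027086]), 'tool_rot': array([[-9.57998280e-01,  2.86773639e-01, -4.18348136e-04],
       [ 2.86773913e-01,  9.57996479e-01, -1.86246244e-03],
       [-1.33329089e-04, -1.90420714e-03, -9.99998178e-01]]), 'wrist_force': array([ 0.18421503, -0.51444056,  0.0054709 ]), 'wrist_torque': array([ 0.01849227,  0.04718698, -0.0131892 ]), 'finger_force': 0.0, 'finger_gap': 0.0856605496162469}
side {'vertical_fov': 57.56062579322987, 'cx': 281.50094983759925, 'cy': 203.94051003591446, 'position': array([0.33519038, 0.66206233, 0.61985842]), 'orientation': array([[-0.9218767 , -0.27174779,  0.27621818],
       [-0.38720991,  0.61929338, -0.68304041],
       [ 0.01455463, -0.73663346, -0.67613557]])}
top {'vertical_fov': 50.049499060255556, 'cx': 288.81442240368295, 'cy': 210.10497886074583, 'position': array([0.4565503 , 0.12935567, 0.94123028]), 'orientation': array([[-0.00968505, -0.9932115 ,  0.11591861],
       [-0.99984705,  0.00793045, -0.01558809],
       [ 0.01456298, -0.11605186, -0.99313639]])}
```

View pics/side0.png

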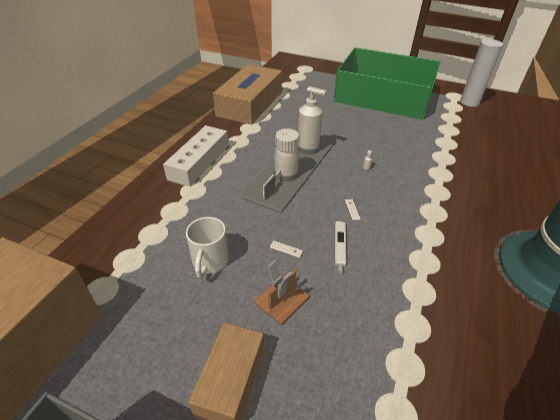

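View pics/top0.png

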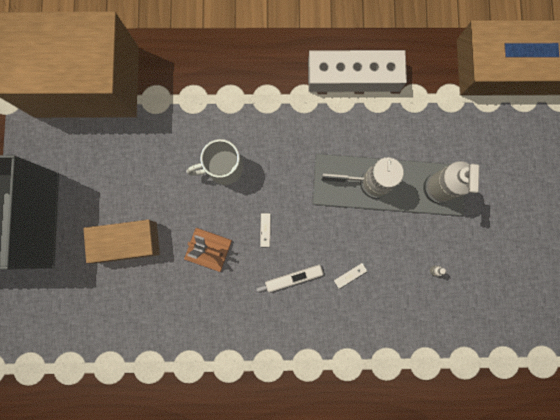

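The side view shows the flask with its cap at (287,140), the pump at (310,125), the fin at (270,183) and the clip on the brown plate at (283,288). In the top view the plate foot is at (209,250), the cap at (389,172), the stand's base spans (313–490, 153–215), and the fin edge runs (322–362, 178).

```bash
cat > h.py <<'E'
import numpy as np,cv2
from bench import arm,viewer
def ray(p,u,v,fish=False):
    f=210/np.tan(np.radians(p['vertical_fov'])/2)
    a=np.array([u-p['cx'],v-p['cy']])
    if fish:
        r=np.hypot(*a)+1e-9;d=np.r_[a/r*np.sin(r/f),np.cos(r/f)]
    else: d=np.r_[a/f,1]
    return p['position'],p['orientation']@d
def onz(p,u,v,z,fish=False):
    o,d=ray(p,u,v,fish);return o+d*(z-o[2])/d[2]
E
python3 - <<'E'
from h import *
p=viewer.camera_params('top');im=cv2.imread('pics/top0.png')
a=cv2.resize(im[220:285,170:250],None,fx=5,fy=5,interpolation=cv2.INTER_CUBIC)
b=cv2.resize(im[145:230,305:405],None,fx=4,fy=4,interpolation=cv2.INTER_CUBIC)
c=np.zeros((345,800,3),np.uint8);c[:325,:400]=a;c[:340,400:]=b;cv2.imwrite('pics/crop.png',c)
hsv=cv2.cvtColor(im,cv2.COLOR_BGR2HSV)
m=cv2.inRange(hsv,(5,120,60),(20,255,255));m[:220]=0;m[290:]=0;m[:,:175]=0;m[:,250:]=0
q=np.argwhere(m)[:,::-1].astype(np.float32);r=cv2.minAreaRect(q);print(r)
print([onz(p,*x,.01).round(4) for x in cv2.boxPoints(r)], onz(p,*r[0],.01))
print('cap',onz(p,389,172,.1255))
for z in(.008,):print([onz(p,*x,z).round(3) for x in((316,153),(313,204),(490,215),(490,163))])
print([onz(p,*x,.05).round(3) for x in((322,177),(363,180))])
E
```

```text
((206.90203857421875, 249.0657196044922), (39.689239501953125, 33.223812103271484), 19.29004669189453)
[array([0.4677, 0.3335, 0.01  ]), array([0.532, 0.312, 0.01 ]), array([0.5042, 0.2345, 0.01  ]), array([0.4402, 0.2566, 0.01  ])] [0.48586164 0.28411971 0.01      ]
cap [ 0.62126288 -0.06952007  0.1255    ]
[array([0.687, 0.056, 0.008]), array([0.578, 0.064, 0.008]), array([ 0.552, -0.308,  0.008]), array([ 0.663, -0.315,  0.008])]
[array([0.627, 0.048, 0.05 ]), array([ 0.62 , -0.035,  0.05 ])]
```

View pics/crop.png

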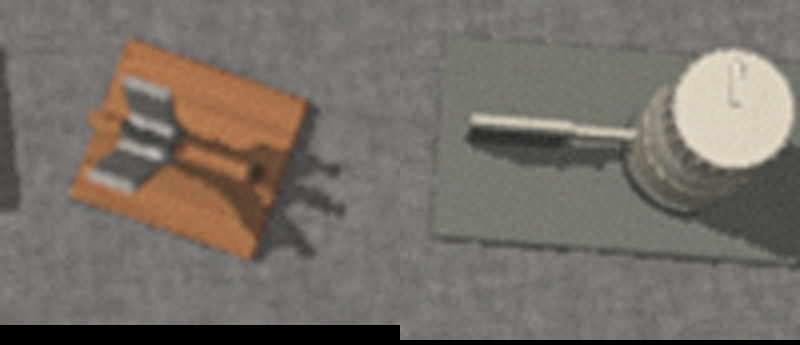

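The crop shows the V-shaped handle tops at crop pixels (147,85) and (110,180), and the hinge at about (147,137). The fin edge and cap are clear, and the stand yaw is about -4.2°.

```bash
cat >> h.py <<'E'
def plan(pos,yaw,n,nturn=None):
    """constant tool twist per row reaching TCP pos, tool y at yaw deg (tool down)"""
    s=arm.get_state();R=s['tool_rot']
    c,sn=np.cos(np.radians(yaw)),np.sin(np.radians(yaw))
    T=np.c_[[sn,-c,0],[c,sn,0],[0,0,-1]]
    w=cv2.Rodrigues(R.T@T)[0].ravel()
    S=sum(R@cv2.Rodrigues(w*k/n)[0] for k in range(n))
    t=np.linalg.solve(S,np.array(pos)-s['tcp_pos'])
    print('turn/row',np.degrees(w/n).round(2),'cm/row',(t*100).round(2),'total',np.degrees(w).round(1), (R.T@(np.array(pos)-s['tcp_pos'])*100).round(2))
E
python3 - <<'E'
from h import *
p=viewer.camera_params('top')
print(onz(p,199.4,247.4,.066),onz(p,195.6,246.4,.102))
plan([.49,.285,.20],-19.3,20)
E
```

```text
[0.4874455  0.28932646 0.066     ] [0.48808977 0.2898018  0.102     ]
turn/row [-3.11 -3.25  0.  ] cm/row [-1.78 -1.33  0.57] total [-62.2 -65.1   0.1] [-38.76 -23.59   3.08]
```

```bash
sed -i 's/\[\[sn,-c,0\]/[[-sn,c,0]/' h.py; python3 - <<'E'
from h import *
plan([.488,.2895,.165],-19.3,20)
E
```

```text
turn/row [-0.    0.    4.63] cm/row [-2.45  0.56  0.33] total [-0.1  0.1 92.6] [-38.44 -23.21   6.58]
```

move_arm([
  [[0,0,4.63],[-2.45,0.56,0.33],1],
  [[0,0,4.63],[-2.45,0.56,0.33],1],
  [[0,0,4.63],[-2.45,0.56,0.33],1],
  [[0,0,4.63],[-2.45,0.56,0.33],1],
  [[0,0,4.63],[-2.45,0.56,0.33],1],
  [[0,0,4.63],[-2.45,0.56,0.33],1],
  [[0,0,4.63],[-2.45,0.56,0.33],1],
  [[0,0,4.63],[-2.45,0.56,0.33],1],
  [[0,0,4.63],[-2.45,0.56,0.33],1],
  [[0,0,4.63],[-2.45,0.56,0.33],1],
], grip_force=20)

```text
time: 0.93
tcp_pos: [0.4097, 0.5199, 0.1975]
tool_rot: [[-0.451, 0.893, -0.0], [0.893, 0.451, -0.001], [-0.0, -0.001, -1.0]]
wrist_force: [0.8, 1.2, -0.9]
finger_gap: 0.0857
finger_force: 0.0
```

move_arm([
  [[0,0,4.63],[-2.45,0.56,0.33],1],
  [[0,0,4.63],[-2.45,0.56,0.33],1],
  [[0,0,4.63],[-2.45,0.56,0.33],1],
  [[0,0,4.63],[-2.45,0.56,0.33],1],
  [[0,0,4.63],[-2.45,0.56,0.33],1],
  [[0,0,4.63],[-2.45,0.56,0.33],1],
  [[0,0,4.63],[-2.45,0.56,0.33],1],
  [[0,0,4.63],[-2.45,0.56,0.33],1],
  [[0,0,4.63],[-2.45,0.56,0.33],1],
  [[0,0,4.63],[-2.45,0.56,0.33],1],
])

```text
time: 1.77
tcp_pos: [0.4888, 0.2881, 0.1648]
tool_rot: [[0.334, 0.943, -0.0], [0.943, -0.334, -0.0], [-0.0, 0.0, -1.0]]
wrist_force: [0.4, 0.1, -0.8]
finger_gap: 0.0856
finger_force: 0.0
```

```bash
python3 - <<'E'
from h import *
s=arm.get_state();print(s['time'],s['tcp_pos'],s['tool_rot'],s['joints'],s['qd'].round(3))
p=viewer.camera_params('wrist');im=viewer.grab_frame('wrist');print(p)
cv2.imwrite('pics/w1.png',im)
plan([.488,.2895,.165],-19.3,1)
E
```

```text
1.7667 [0.48883134 0.28812315 0.16483769] [[ 3.34091961e-01  9.42540479e-01 -8.22029792e-05]
 [ 9.42540381e-01 -3.34091964e-01 -4.34452878e-04]
 [-4.36952778e-04  6.76675866e-05 -9.99999902e-01]] [-0.93951389  0.42588371  0.4411989   1.89063447 -0.23141897  0.87530268
 -0.7240947 ] [ 0.147 -0.183  0.284  0.453 -0.095 -0.219 -0.423]
{'vertical_fov': 65.70646984690485, 'cx': 275.2704477173734, 'cy': 211.4883625332988, 'position': array([0.51621697, 0.36620492, 0.3075172 ]), 'orientation': array([[ 9.42844481e-01, -3.15617443e-01, -1.06910778e-01],
       [-3.33232888e-01, -8.93345725e-01, -3.01478452e-01],
       [-3.56428209e-04,  3.19873482e-01, -9.47460199e-01]])}
turn/row [-0.03  0.3  -0.78] cm/row [ 0.72 -0.33 -0.09] total [-0.   0.3 -0.8] [ 0.72 -0.33 -0.09]
```

View pics/w1.png

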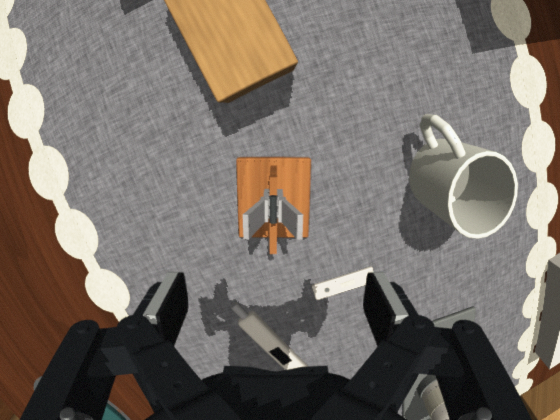

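The wrist view shows the brown foot spanning (236–311, 157–238), the handle tops at about x=245 and x=301 (rows 212–240), and the hinge at (273,205). The tool is aligned with the plate.

```bash
python3 - <<'E'
from h import *
p=viewer.camera_params('wrist')
im=cv2.imread('pics/w1.png');cv2.imwrite('pics/w1c.png',cv2.resize(im[140:270,220:330],None,fx=4.5,fy=4.5,interpolation=cv2.INTER_CUBIC))
p['position']=np.array([.51621697,.36620492,.3075172])
p['orientation']=np.array([[9.42844481e-01,-3.15617443e-01,-1.06910778e-01],[-3.33232888e-01,-8.93345725e-01,-3.01478452e-01],[-3.56428209e-04,3.19873482e-01,-9.47460199e-01]])
for u,v,z in((273,226,.102),(273,207,.066),(245,228,.102),(301,228,.102),(236,157,.01),(311,157,.01),(313,238,.01),(236,238,.01)):print(u,v,onz(p,u,v,z,True).round(4))
E
```

```text
273 226 [0.4881 0.2915 0.102 ]
273 207 [0.4885 0.2934 0.066 ]
245 228 [0.4696 0.2965 0.102 ]
301 228 [0.5056 0.2838 0.102 ]
236 157 [0.4661 0.3339 0.01  ]
311 157 [0.5316 0.3107 0.01  ]
313 238 [0.5089 0.2326 0.01  ]
236 238 [0.4363 0.2582 0.01  ]
```

View pics/w1c.png

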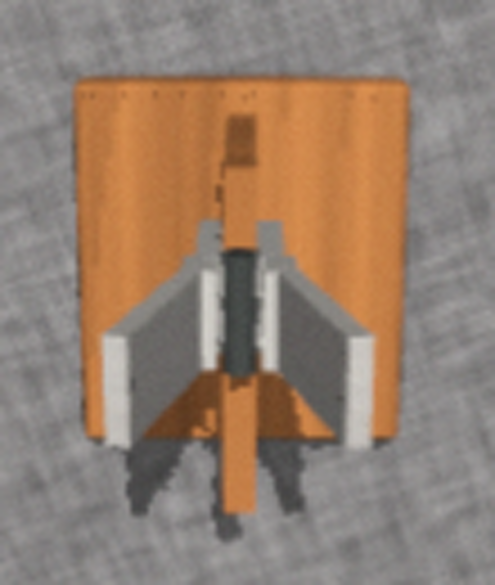

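The close crop shows the hinge pin centred at pixel (273,209) and the handle tops centred at (273,227). Both put the clip at about (0.488, 0.291).

```bash
python3 - <<'E'
from h import *
plan([.488,.291,.068],-19.3,8)
E
```

```text
turn/row [-0.    0.04 -0.1 ] cm/row [ 0.11 -0.05  1.2 ] total [-0.   0.3 -0.8] [ 0.91 -0.37  9.61]
```

move_arm([
  [[0,0,0],[0,0,1],1],
  [[0,0,0],[0,0,1],1],
  [[0,0,0],[0,0,1],1],
  [[0,0,0],[0,0,1],1],
  [[0,0,0],[0,0,1],1],
  [[0,0,0],[0,0,0],1],
  [[0,0,0],[0,0,0],1],
  [[0,0,0],[0,0,0],1],
  [[0,0,0],[0,0,0],1],
  [[0,0,0],[0,0,0],1],
])

```text
time: 2.65
tcp_pos: [0.4891, 0.2899, 0.1158]
tool_rot: [[0.33, 0.944, 0.001], [0.944, -0.33, 0.001], [0.001, 0.001, -1.0]]
wrist_force: [-0.3, 0.0, 0.6]
finger_gap: 0.0853
finger_force: 0.0
```

```bash
python3 - <<'E'
from h import *
print(arm.get_state()['tcp_pos'],arm.get_state()['qd'].round(3))
plan([.488,.291,.068],-19.3,6)
E
```

```text
[0.48906206 0.28985586 0.11584191] [ 0.001 -0.001 -0.001  0.004 -0.001  0.    -0.001]
turn/row [ 0.01 -0.01  0.01] cm/row [ 0.01 -0.02  0.8 ] total [ 0.  -0.1  0. ] [ 0.07 -0.14  4.78]
```

move_arm([
  [[0,0,0],[0.07,-0.14,0.8],1],
  [[0,0,0],[0,0,0.8],1],
  [[0,0,0],[0,0,0.8],1],
  [[0,0,0],[0,0,0.8],1],
  [[0,0,0],[0,0,0.8],1],
  [[0,0,0],[0,0,0.8],1],
  [[0,0,0],[0,0,0],1],
  [[0,0,0],[0,0,0],0],
  [[0,0,0],[0,0,0],-1],
  [[0,0,0],[0,0,0],-1],
], grip_force=30)

```text
time: 3.48
tcp_pos: [0.488, 0.2909, 0.0677]
tool_rot: [[0.33, 0.944, 0.001], [0.944, -0.33, 0.0], [0.001, 0.001, -1.0]]
wrist_force: [-1.2, 0.6, 0.7]
finger_gap: 0.0519
finger_force: 0.0
```

move_arm([
  [[0,0,0],[0,0,0],-1],
  [[0,0,0],[0,0,0],-1],
  [[0,0,0],[0,0,0],-1],
  [[0,0,0],[0,0,0],-1],
  [[0,0,0],[0,0,0],-1],
  [[0,0,0],[0,0,0],-1],
  [[0,0,0],[0,0,0],-1],
  [[0,0,0],[0,0,0],-1],
  [[0,0,0],[0,0,0],-1],
  [[0,0,0],[0,0,0],-1],
])

```text
time: 4.32
tcp_pos: [0.4892, 0.2915, 0.0693]
tool_rot: [[0.33, 0.944, 0.003], [0.944, -0.33, 0.002], [0.003, 0.002, -1.0]]
wrist_force: [-0.7, 0.1, 9.1]
finger_gap: 0.0207
finger_force: 30.9
```

move_arm([
  [[0,0,0],[0,0,-0.3],-1],
  [[0,0,0],[0,0,-0.5],-1],
  [[0,0,0],[0,0,-0.8],-1],
  [[0,0,0],[0,0,-1],-1],
  [[0,0,0],[0,0,-1],-1],
  [[0,0,0],[0,0,-1],-1],
  [[0,0,0],[0,0,-1],-1],
  [[0,0,0],[0,0,-1],-1],
  [[0,0,0],[0,0,-1],-1],
  [[0,0,0],[0,0,-0.4],-1],
])

```text
time: 5.15
tcp_pos: [0.4884, 0.2912, 0.1493]
tool_rot: [[0.33, 0.944, 0.002], [0.944, -0.33, 0.002], [0.002, 0.001, -1.0]]
wrist_force: [0.5, 0.9, -0.5]
finger_gap: 0.0204
finger_force: 30.0
```

```bash
python3 - <<'E'
from h import *
s=arm.get_state();print(s['tcp_pos'],s['finger_gap'],s['finger_force'],s['wrist_force'])
im=viewer.grab_frame('wrist');im2=viewer.grab_frame('side')
c=np.zeros((420,800,3),np.uint8);c[:,:480]=im[:,40:520];c[:,480:]=cv2.resize(im2[190:330,220:327],(320,420),interpolation=cv2.INTER_CUBIC);cv2.imwrite('pics/w2.png',c)
plan([.6285,.020,.125],-4.2,20)
E
```

```text
[0.48835016 0.29118964 0.14926139] 0.020364230141439992 30.039399079978466 [ 0.54672821  0.88735778 -0.45100812]
turn/row [ 0.   -0.   -0.75] cm/row [-1.18  0.97  0.12] total [  0.1  -0.1 -15.1] [-20.96  22.2    2.32]
```

View pics/w2.png

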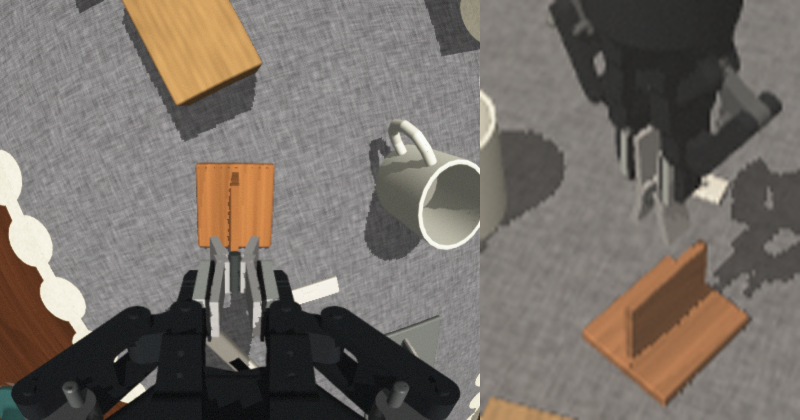

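The clip is held with its jaws hanging open below the pads, and the bare plate is left behind undisturbed. Next I move above the fin.

move_arm([
  [[0,0,-0.75],[-1.18,0.97,0],-1],
  [[0,0,-0.75],[-1.18,0.97,0],-1],
  [[0,0,-0.75],[-1.18,0.97,0],-1],
  [[0,0,-0.75],[-1.18,0.97,0],-1],
  [[0,0,-0.75],[-1.18,0.97,0],-1],
  [[0,0,-0.75],[-1.18,0.97,0],-1],
  [[0,0,-0.75],[-1.18,0.97,0],-1],
  [[0,0,-0.75],[-1.18,0.97,0],-1],
  [[0,0,-0.75],[-1.18,0.97,0],-1],
  [[0,0,-0.75],[-1.18,0.97,0],-1],
])

```text
time: 6.08
tcp_pos: [0.5483, 0.15, 0.1466]
tool_rot: [[0.203, 0.979, -0.001], [0.979, -0.203, -0.001], [-0.001, -0.001, -1.0]]
wrist_force: [0.3, 0.6, -0.9]
finger_gap: 0.0207
finger_force: 30.0
```

move_arm([
  [[0,0,-0.75],[-1.18,0.97,0],-1],
  [[0,0,-0.75],[-1.18,0.97,0],-1],
  [[0,0,-0.75],[-1.18,0.97,0],-1],
  [[0,0,-0.75],[-1.18,0.97,0],-1],
  [[0,0,-0.75],[-1.18,0.97,0],-1],
  [[0,0,-0.75],[-1.18,0.97,0],-1],
  [[0,0,-0.75],[-1.18,0.97,0],-1],
  [[0,0,-0.75],[-1.18,0.97,0],-1],
  [[0,0,-0.75],[-1.18,0.97,0],-1],
  [[0,0,-0.75],[-1.18,0.97,0],-1],
])

```text
time: 6.92
tcp_pos: [0.627, 0.0193, 0.1464]
tool_rot: [[0.074, 0.997, -0.002], [0.997, -0.074, -0.0], [-0.0, -0.002, -1.0]]
wrist_force: [0.3, -0.3, 0.2]
finger_gap: 0.0208
finger_force: 30.0
```

move_arm([
  [[0,0,0],[0,0,0.3],-1],
  [[0,0,0],[0,0,0.3],-1],
  [[0,0,0],[0,0,0.3],-1],
  [[0,0,0],[0,0,0.3],-1],
  [[0,0,0],[0,0,0.3],-1],
  [[0,0,0],[0,0,0],-1],
  [[0,0,0],[0,0,0],-1],
  [[0,0,0],[0,0,0],-1],
  [[0,0,0],[0,0,0],-1],
  [[0,0,0],[0,0,0],-1],
])

```text
time: 7.75
tcp_pos: [0.6274, 0.0201, 0.1325]
tool_rot: [[0.074, 0.997, 0.0], [0.997, -0.074, 0.0], [0.0, 0.0, -1.0]]
wrist_force: [-0.3, 0.2, -1.1]
finger_gap: 0.0211
finger_force: 30.0
```

```bash
python3 - <<'E'
from h import *
s=arm.get_state();print(s['time'],s['tcp_pos'],s['tool_rot'].round(3),s['finger_gap'])
p=viewer.camera_params('wrist');np.savez('w3.npz',**p);im=viewer.grab_frame('wrist');cv2.imwrite('pics/w3full.png',im)
cv2.imwrite('pics/w3.png',cv2.resize(im[100:340,150:400],None,fx=2.5,fy=2.5,interpolation=cv2.INTER_CUBIC))
plan([.6285,.020,.0605],-4.2,1)
E
```

```text
7.75 [0.62735014 0.02007609 0.13250937] [[ 0.074  0.997  0.   ]
 [ 0.997 -0.074  0.   ]
 [ 0.     0.    -1.   ]] 0.0211294328351305
turn/row [ 0.02 -0.01 -0.06] cm/row [0.01 0.11 7.2 ] total [ 0.  -0.  -0.1] [0.01 0.11 7.2 ]
```

View pics/w3.png

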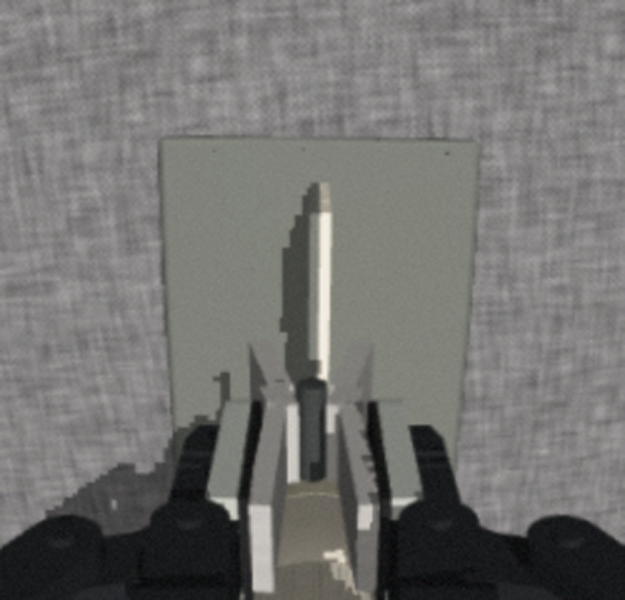

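The view shows the fin's top edge running from crop (320,212) down to (321,375), and the clip's hinge pin centred at crop (313,430).

```bash
python3 - <<'E'
from h import *
p=dict(np.load('w3.npz'))
R=arm.get_state()['tool_rot'];t=arm.get_state()['tcp_pos']
g=lambda x,y:(150+x/2.5,100+y/2.5)
for n,x,y,z in(('fin end',320.5,212,.05),('fin mid',322,375,.05),('pin',313,430,.129),('tipsL',250,345,.096),('tipsR',372,345,.096)):
    q=onz(p,*g(x,y),z,True);print(n,q.round(4),'tool cm',(R.T@(q-t)*100).round(2))
E
```

```text
fin end [0.6313 0.0467 0.05  ] tool cm [2.69 0.19 8.25]
fin mid [ 0.6282 -0.0043  0.05  ] tool cm [-2.42  0.26  8.25]
pin [0.6273 0.0208 0.129 ] tool cm [ 0.07 -0.01  0.35]
tipsL [0.6125 0.0267 0.096 ] tool cm [ 0.55 -1.53  3.65]
tipsR [0.6418 0.0245 0.096 ] tool cm [0.56 1.4  3.65]
```

move_arm([
  [[0,0,0],[0.1,0.19,0.5],-1],
  [[0,0,0],[0,0,0.8],-1],
  [[0,0,0],[0,0,0.9],-1],
  [[0,0,0],[0,0,0.9],-1],
  [[0,0,0],[0,0,0.9],-1],
  [[0,0,0],[0,0,0.9],-1],
  [[0,0,0],[0,0,0.9],-1],
  [[0,0,0],[0,0,0.6],-1],
  [[0,0,0],[0,0,0.4],-1],
  [[0,0,0],[0,0,0.2],-1],
])

```text
time: 8.63
tcp_pos: [0.6289, 0.0208, 0.0615]
tool_rot: [[0.074, 0.997, -0.001], [0.997, -0.074, -0.0], [-0.0, -0.001, -1.0]]
wrist_force: [-1.0, 0.3, -1.0]
finger_gap: 0.0209
finger_force: 30.0
```

move_arm([
  [[0,0,0],[0,0,0.1],-1],
  [[0,0,0],[0,0,0.1],-1],
  [[0,0,0],[0,0,0.1],-1],
  [[0,0,0],[0,0,0],-1],
  [[0,0,0],[0,0,0],-1],
  [[0,0,0],[0,0,0],-1],
  [[0,0,0],[0,0,0],-1],
  [[0,0,0],[0,0,0],-1],
  [[0,0,0],[0,0,0],-1],
  [[0,0,0],[0,0,0],-1],
])

```text
time: 9.47
tcp_pos: [0.6294, 0.0208, 0.0595]
tool_rot: [[0.074, 0.997, 0.001], [0.997, -0.074, 0.0], [0.0, 0.001, -1.0]]
wrist_force: [0.3, 0.6, 0.9]
finger_gap: 0.021
finger_force: 30.2
```

move_arm([
  [[0,0,0],[0,0,0.05],-1],
  [[0,0,0],[0,0,0.05],-1],
  [[0,0,0],[0,0,0.05],-1],
  [[0,0,0],[0,0,0],-1],
  [[0,0,0],[0,0,0],-1],
  [[0,0,0],[0,0,0],-1],
  [[0,0,0],[0,0,0],-1],
  [[0,0,0],[0,0,0],-1],
  [[0,0,0],[0,0,0],-1],
  [[0,0,0],[0,0,0],-1],
])

```text
time: 10.3
tcp_pos: [0.6297, 0.0208, 0.0593]
tool_rot: [[0.075, 0.997, 0.001], [0.997, -0.075, 0.001], [0.001, 0.001, -1.0]]
wrist_force: [-3.6, -0.4, 10.9]
finger_gap: 0.0207
finger_force: 31.3
```

Seated, with 11 N of upward contact. Release it now.

move_arm([
  [[0,0,0],[0,0,0],-0.4],
  [[0,0,0],[0,0,0],-0.3],
  [[0,0,0],[0,0,0],-0.2],
  [[0,0,0],[0,0,0],0],
  [[0,0,0],[0,0,0],0.3],
  [[0,0,0],[0,0,0],0.6],
  [[0,0,0],[0,0,0],1],
  [[0,0,0],[0,0,0],1],
  [[0,0,0],[0,0,0],1],
  [[0,0,0],[0,0,0],1],
])

```text
time: 11.13
tcp_pos: [0.6292, 0.0208, 0.0578]
tool_rot: [[0.074, 0.997, 0.0], [0.997, -0.074, 0.0], [0.0, 0.0, -1.0]]
wrist_force: [-0.6, 0.2, -0.8]
finger_gap: 0.0859
finger_force: 0.0
```

move_arm([
  [[0,0,0],[0,0,0],1],
  [[0,0,0],[0,0,-0.5],1],
  [[0,0,0],[0,0,-1],1],
  [[0,0,0],[0,0,-2],1],
  [[0,0,0],[0,0,-2],1],
  [[0,0,0],[0,0,-2],1],
  [[0,0,0],[0,0,-2],1],
  [[0,0,0],[0,0,-1.5],1],
  [[0,0,0],[0,0,-1],1],
  [[0,0,0],[0,0,0],1],
])

```text
time: 11.97
tcp_pos: [0.6308, 0.0208, 0.181]
tool_rot: [[0.074, 0.997, 0.005], [0.997, -0.075, 0.001], [0.001, 0.005, -1.0]]
wrist_force: [0.3, -1.2, -0.2]
finger_gap: 0.0853
finger_force: 0.0
```

```bash
python3 - <<'E'
from h import *
s=arm.get_state();print(s['time'],s['tcp_pos'],s['joints'].round(2),s['finger_gap'])
a=viewer.grab_frame('wrist');b=viewer.grab_frame('side');t=viewer.grab_frame('top')
cv2.imwrite('pics/top4.png',t)
c=np.zeros((480,800,3),np.uint8)
c[:400,:400]=cv2.resize(a[110:310,170:370],(400,400),interpolation=cv2.INTER_CUBIC)
c[:480,400:]=cv2.resize(b[110:230,230:330],(400,480),interpolation=cv2.INTER_CUBIC)
cv2.imwrite('pics/v4.png',c)
plan([.622,-.0695,.165],-4.2,1)
E
```

```text
11.9667 [0.63075773 0.02076289 0.18097298] [-0.4   0.5   0.42  1.72 -0.25  0.96  0.04] 0.08528324874755885
turn/row [-0.07  0.   -0.06] cm/row [-9.07  0.02  1.21] total [-0.1  0.  -0.1] [-9.07  0.02  1.21]
```

View pics/v4.png

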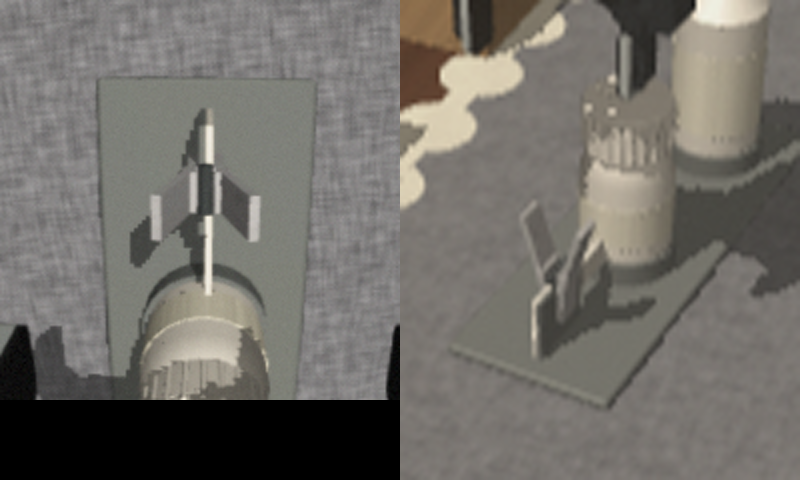

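The clip sits upright and fully down on the middle of the fin: hinge at crop (206,188), with fin visible on both sides. I move over the cap next.

move_arm([
  [[0,0,0],[-1.5,0,0],1],
  [[0,0,0],[-1.5,0,0],1],
  [[0,0,0],[-1.5,0,0.3],1],
  [[0,0,0],[-1.5,0,0.3],1],
  [[0,0,0],[-1.5,0,0.3],1],
  [[0,0,0],[-1,0,0.3],1],
  [[0,0,0],[-0.5,0,0],1],
  [[0,0,0],[0,0,0],1],
  [[0,0,0],[0,0,0],1],
  [[0,0,0],[0,0,0],1],
])

```text
time: 12.95
tcp_pos: [0.6227, -0.068, 0.1658]
tool_rot: [[0.073, 0.997, 0.0], [0.997, -0.073, 0.001], [0.001, 0.0, -1.0]]
wrist_force: [-0.7, -0.0, 0.6]
finger_gap: 0.0855
finger_force: 0.0
```

```bash
python3 - <<'E'
from h import *
s=arm.get_state();print(s['tcp_pos'],s['joints'].round(2),s['wrist_torque'].round(2))
plan([.6225,-.0692,.093],-4.2,1)
E
```

```text
[ 0.62271896 -0.06795735  0.16581223] [-0.26  0.52  0.43  1.74 -0.26  0.94  0.2 ] [-0.    0.01  0.02]
turn/row [ 0.01 -0.04  0.  ] cm/row [-0.13 -0.01  7.28] total [ 0. -0.  0.] [-0.13 -0.01  7.28]
```

move_arm([
  [[0,0,0],[-0.13,0,0.5],1],
  [[0,0,0],[0,0,1.2],1],
  [[0,0,0],[0,0,1.2],1],
  [[0,0,0],[0,0,1.2],1],
  [[0,0,0],[0,0,1.2],1],
  [[0,0,0],[0,0,1],1],
  [[0,0,0],[0,0,0.7],1],
  [[0,0,0],[0,0,0.3],1],
  [[0,0,0],[0,0,0],1],
  [[0,0,0],[0,0,0],0.6],
])

```text
time: 13.78
tcp_pos: [0.6227, -0.0703, 0.0929]
tool_rot: [[0.075, 0.997, 0.0], [0.997, -0.075, -0.0], [-0.0, 0.0, -1.0]]
wrist_force: [0.3, 0.0, 0.8]
finger_gap: 0.075
finger_force: 0.0
```

move_arm([
  [[0,0,0],[0,0,0],0.3],
  [[0,0,0],[0,0,0],-1],
  [[0,0,0],[0,0,0],-1],
  [[0,0,0],[0,0,0],-1],
  [[0,0,0],[0,0,0],-1],
  [[0,0,0],[0,0,0],-1],
  [[0,0,0],[0,0,0],-1],
  [[0,0,0],[0,0,0],-1],
  [[0,0,0],[0,0,0],-1],
  [[0,0,0],[0,0,0],-1],
], grip_force=30)

```text
time: 14.62
tcp_pos: [0.623, -0.0703, 0.0937]
tool_rot: [[0.074, 0.997, 0.001], [0.997, -0.074, 0.0], [0.0, 0.001, -1.0]]
wrist_force: [-1.2, 0.8, 5.4]
finger_gap: 0.0547
finger_force: 31.5
```

```bash
python3 - <<'E'
from h import *
s=arm.get_state();print(s['tcp_pos'],s['wrist_torque'].round(2),s['wrist_force'].round(2),s['finger_gap'])
E
```

```text
[ 0.62296123 -0.07028725  0.09370602] [-0.02  0.26 -0.01] [-1.19  0.78  5.44] 0.0547058416956371
```

move_arm([
  [[0,0,-2],[0,0,-0.1],-1],
  [[0,0,-3],[0,0,0],-1],
  [[0,0,-3],[0,0,0],-1],
  [[0,0,-3],[0,0,0],-1],
  [[0,0,-3],[0,0,0],-1],
  [[0,0,-3],[0,0,0],-1],
  [[0,0,-3],[0,0,0],-1],
  [[0,0,0],[0,0,0],-1],
  [[0,0,0],[0,0,0],-1],
  [[0,0,0],[0,0,0],-1],
])

```text
time: 15.45
tcp_pos: [0.6224, -0.0701, 0.0938]
tool_rot: [[-0.27, 0.963, 0.0], [0.963, 0.27, 0.0], [0.0, 0.0, -1.0]]
wrist_force: [-1.0, 0.9, 0.7]
finger_gap: 0.0547
finger_force: 31.7
```

```bash
python3 - <<'E'
from h import *
s=arm.get_state();print(s['tcp_pos'],s['tool_rot'][:,1],s['wrist_torque'].round(2),s['wrist_force'].round(2),s['finger_gap'])
E
```

```text
[ 0.6224366  -0.07005691  0.09376897] [9.62863872e-01 2.69987310e-01 1.30134894e-04] [ 0.16  0.05 -0.  ] [-0.95  0.91  0.66] 0.05466369909967317
```

No residual torque after 20° anticlockwise, so it seems to turn freely. Continue that way to about 116°.

move_arm([
  [[0,0,-5],[0,0,0],-1],
  [[0,0,-5],[0,0,0],-1],
  [[0,0,-5],[0,0,0],-1],
  [[0,0,-5],[0,0,0],-1],
  [[0,0,-5],[0,0,0],-1],
  [[0,0,-5],[0,0,0],-1],
  [[0,0,-5],[0,0,0],-1],
  [[0,0,-5],[0,0,0],-1],
  [[0,0,-5],[0,0,0],-1],
  [[0,0,-5],[0,0,0],-1],
])

```text
time: 16.28
tcp_pos: [0.6223, -0.0702, 0.0938]
tool_rot: [[-0.913, 0.408, -0.0], [0.408, 0.913, -0.0], [0.0, -0.0, -1.0]]
wrist_force: [-1.5, 0.1, 0.9]
finger_gap: 0.0549
finger_force: 31.8
```

```bash
python3 - <<'E'
from h import *
s=arm.get_state();print(s['tcp_pos'],s['joints'].round(2),s['tool_rot'][:,1],s['wrist_torque'].round(2),s['wrist_force'].round(2),s['finger_gap'])
a=viewer.grab_frame('wrist');b=viewer.grab_frame('side')
c=np.zeros((480,800,3),np.uint8);c[:420,:400]=a[:,80:480]
c[:480,400:]=cv2.resize(b[70:190,240:340],(400,480),interpolation=cv2.INTER_CUBIC);cv2.imwrite('pics/v5.png',c)
E
```

```text
[ 0.62228055 -0.07022979  0.09376748] [-0.    0.59  0.09  1.77 -0.07  0.79  1.26] [ 4.08041953e-01  9.12963150e-01 -2.27388995e-04] [ 0.11  0.12 -0.01] [-1.52  0.14  0.89] 0.054873145161592946
```

View pics/v5.png

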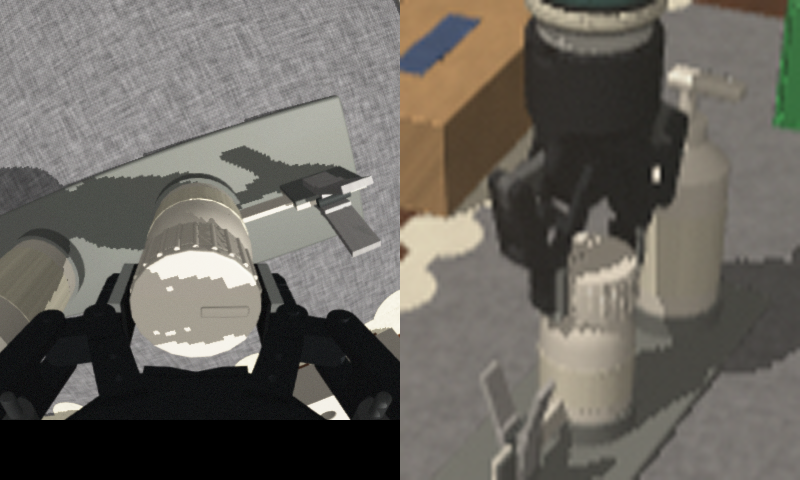

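The rib at crop (200–248, 312) is still in line with the pads. It pointed along world +x at the start, so the cap has turned 70° with the gripper and the thread is right-handed. I turn 44° more, then lift.

move_arm([
  [[0,0,-5],[0,0,0],-1],
  [[0,0,-5],[0,0,0],-1],
  [[0,0,-5],[0,0,0],-1],
  [[0,0,-5],[0,0,0],-1],
  [[0,0,-5],[0,0,0],-1],
  [[0,0,-5],[0,0,0],-1],
  [[0,0,-5],[0,0,0],-1],
  [[0,0,-5],[0,0,0],-1],
  [[0,0,-5],[0,0,0],-1],
  [[0,0,-5],[0,0,0],-1],
])

```text
time: 17.22
tcp_pos: [0.6223, -0.0706, 0.0938]
tool_rot: [[-0.901, -0.435, -0.0], [-0.435, 0.901, -0.001], [0.0, -0.0, -1.0]]
wrist_force: [-0.7, 0.0, 1.3]
finger_gap: 0.0546
finger_force: 31.8
```

move_arm([
  [[0,0,0],[0,0,0],-1],
  [[0,0,0],[0,0,0],-1],
  [[0,0,0],[0,0,-0.1],-1],
  [[0,0,0],[0,0,-0.1],-1],
  [[0,0,0],[0,0,-0.1],-1],
  [[0,0,0],[0,0,-0.1],-1],
  [[0,0,0],[0,0,-0.1],-1],
  [[0,0,0],[0,0,-0.1],-1],
  [[0,0,0],[0,0,0],-1],
  [[0,0,0],[0,0,0],-1],
])

```text
time: 18.05
tcp_pos: [0.6225, -0.0701, 0.0999]
tool_rot: [[-0.901, -0.434, 0.0], [-0.434, 0.901, 0.0], [-0.0, -0.0, -1.0]]
wrist_force: [-0.3, 0.6, 0.0]
finger_gap: 0.0548
finger_force: 31.7
```

move_arm([
  [[0,0,0],[0,0,-0.5],-1],
  [[0,0,0],[0,0,-1],-1],
  [[0,0,0],[0,0,-1.5],-1],
  [[0,0,0],[0,0,-1.5],-1],
  [[0,0,0],[0,0,-1.5],-1],
  [[0,0,0],[0,0,-1.5],-1],
  [[0,0,0],[0,0,-1.2],-1],
  [[0,0,0],[0,0,-0.8],-1],
  [[0,0,0],[0,0,-0.4],-1],
  [[0,0,0],[0,0,0],-1],
])

```text
time: 18.88
tcp_pos: [0.6229, -0.0703, 0.1999]
tool_rot: [[-0.901, -0.434, 0.002], [-0.434, 0.901, -0.0], [-0.001, -0.001, -1.0]]
wrist_force: [0.7, 0.5, -0.0]
finger_gap: 0.0545
finger_force: 31.9
```

move_arm([
  [[0,0,0],[0,0,0],-1],
  [[0,0,0],[0,0,0],-1],
  [[0,0,0],[0,0,0],-1],
  [[0,0,0],[0,0,0],-1],
  [[0,0,0],[0,0,0],-1],
  [[0,0,0],[0,0,0],-1],
  [[0,0,0],[0,0,0],-1],
  [[0,0,0],[0,0,0],-1],
  [[0,0,0],[0,0,0],-1],
  [[0,0,0],[0,0,0],-1],
])

```text
time: 19.72
tcp_pos: [0.6224, -0.0702, 0.1988]
tool_rot: [[-0.901, -0.434, 0.0], [-0.434, 0.901, 0.0], [-0.0, -0.0, -1.0]]
wrist_force: [-0.4, -0.2, -0.7]
finger_gap: 0.055
finger_force: 31.9
```

```bash
python3 - <<'E'
from h import *
b=viewer.grab_frame('side');t=viewer.grab_frame('top')
c=np.zeros((480,800,3),np.uint8);c[:315,:420]=cv2.resize(t,(420,315))
c[:480,420:]=cv2.resize(b[70:222,220:340],(380,480),interpolation=cv2.INTER_CUBIC);cv2.imwrite('pics/v6.png',c)
E
```

```text
(no output)
```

View pics/v6.png

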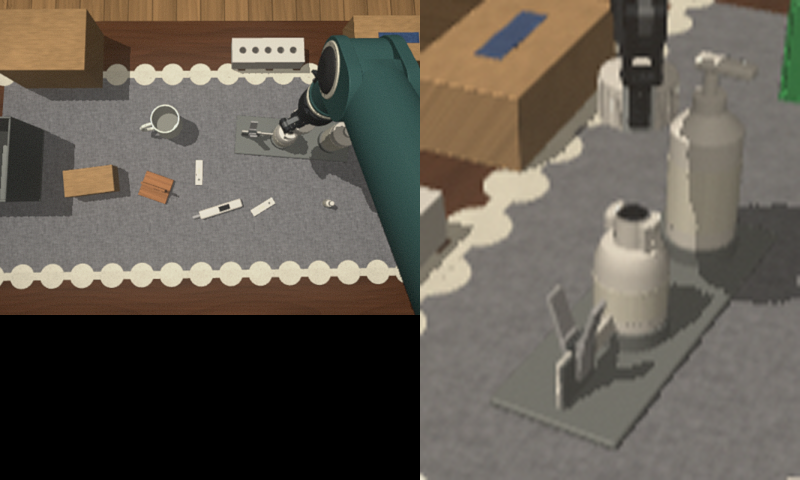

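The cap is in the gripper at crop (635,95), lifted about 10 cm above the open flask mouth at crop (635,215). The clip is still on the fin and the other things have not moved.

```bash
python3 -c "
from bench import arm
print(arm.sign_off())"
```

```text
the job is handed in; nothing more can be done
None
```

The clip is fully down and upright on the middle of the fin, the cap came off anticlockwise (right-handed thread) and is held about 10 cm above its seat on the flask, and the job was handed in after about 20 s.

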